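# Gauge the plinth's hole and fit the matching display post

### The arm

A 6-joint arm with a two-finger parallel gripper is mounted at the origin on the work surface. World frame = base frame: x ahead of the robot, y to its left, z up, the work surface at z = 0. Lengths are in mm, angles in rad, forces in N, time in s.
With the tool pointing down it reaches from about 300 to 850 mm from the base axis. Payload 4.2 kg.
Tool frame: the origin (TCP) lies at the very end of the fingers, on their centre line; the grasp point (between the pads) lies 19 mm behind it (bot.grip_point_offset is the distance from the TCP to the grasp point, in mm); z points along the fingers, y is the line along which they close (so a half turn about z gives the same grasp; the last joint's range is limited). The gripper opens to 91 mm and grips with 3 to 60 N. Pads are 32 mm wide; open, the fingers measure 118 mm over their backs; the gripper's body (76 mm by 178 mm) begins 60 mm behind the grasp point.
Start: joints at [1.253, 0.32, 1.565, -0, 1.257, -0.02], TCP at [168.719, 549.71, 174.576] pointing down, gripper open.
Joint ranges: [-3.11, 3.11], [-0.84, 2.01], [0.21, 2.61], [-1.34, 4.49], [0.05, 2.63], [-2.56, 2.56]. Speed limits (rad/s): [2.57, 2.57, 3.14, 3.14, 3.14, 3.14].

### API

Orientations are given as a unit quaternion [w, x, y, z].
In Python, from bench import bot gives the robot as it stands. The module is installed in compiled form; this text tells all that it offers.
- The arm moves only by the tool drive_tool, never from a script. Its argument "plan" is a list of rows, each a list of 2 entries, a list of its own where there are three numbers: the shift along the tool's x, y, z each as a share of 0.04 m, from -1 to 1, then the turn about the tool's z as a share of 0.15 rad, from -1 to 1. In form: [[[dx, dy, dz], twist], ...]. A call has 1 to 5 rows; each row shifts and turns the commanded pose from where the row before left it, along the tool's axes as they then stand; what a row does not reach is not made up. A row lasts 1/8 s, in which the tool goes at most 62.5 mm and 10.7 degrees, less where a joint would pass 70% of its speed; a pose out of reach is approached as far as the arm can. A call with a number of a shift or a turn outside -1 to 1 is refused whole. A call with a gripper value outside its range is refused whole. "gripper" is the opening, from -1 (shut) to 1 (fully open), so that 0 is half open, set as the call begins (left out, the last holds). The fingers move at their own pace and stop on an object; "newtons" is the grip in N (left out, the last holds). Time passes only in rows, so rows that do not move let the fingers close. It gives the time, the measured TCP pose, the force, the opening and the grip force at its end, in the units of the state.
- bot.sense(): the state, without advancing time (a new reading comes with each control period).
- bot.grab_frame(name): name is "scene" or "top" or "wrist"; returns (picture, depth): 384x512x3 uint8, blue, green, red; 384x512 float32, mm along the optical axis (not along the pixel's ray), 0 where there is no reading.
- bot.camera_info(name): a dict with "vfov" (degrees; the focal length in pixels is half the picture's height over the tangent of half this angle, whatever the lens; pixels are square), "cx", "cy" (the principal point, pixels), "origin" and "orientation" of the camera in the world. Camera axes: x right, y down, z forward; pixel columns grow to the right and rows downward; lengths in mm; the calibration is good to about 2 mm. A picture is of the moment at which its call begins: read the wrist's pose just before it. camera_info takes no time and is no camera call; for the wrist camera it gives the pose at the moment of the call.
- bot.job_done(): hands the job in; it is judged then, once.
The state is a dict: "t": time; "joints": joint angles; "joint_velocities": joint speeds; "tau": joint torques, N m; "tool_pos": TCP position; "orientation": TCP orientation; "wrist_force": force on the tool from outside, world axes, zero at the start; "ft_torque": the same for the moment, N m; "grip_width": opening from 0.0 (shut) to 1.0 (fully open); "grasp_force": force on a finger pad.
Only numpy, scipy, OpenCV 4.12 (cv2) and the standard library are available. Lean on these libraries where they do the work, as an engineer would, in place of code of your own. Each camera call takes 0.05 s, during which the arm holds its last target. There are 200 camera calls.

### The job

Take the depth rod from its grey stand, lower it upright into the open, white-ringed hole in the brown wooden plinth until it touches the bottom, and put the rod back upright in its stand, fully home. Then take from the rack the one post whose stem below its red ring is as long as that hole is deep, and stand it in the hole fully home, so that the lower edge of the ring is level with the plinth's top. Leave the other two posts standing in the rack, and do not disturb the other things on the table.

Things in the scene. Friction and masses are not known exactly. Their poses are not given: they have to be found in the camera images.
- plinth: square brown wooden plinth, fixed to the table, 125 x 125 x 60 mm tall; origin at the centre of its underside, z up. Three vertical blind holes lie 40 mm from its centre, 120 degrees apart: one open, ringed in white, and two closed by fixed yellow caps, 22 mm across and 3 mm high, which are of no concern
- hole_mark: thin white ring, 24 mm across, painted on the plinth's top round its one open hole; its origin is the centre of the hole's mouth, level with the plinth's top (60 mm above the table), z up. The hole is 14.5 mm in diameter, its floor flat and rigid; it is 20, 30 or 40 mm deep, differs from one occasion to the next, and cannot be told from outside
- rod_stand: grey block fixed to the table, 75 x 75 x 45 mm tall, with a vertical hole 16 mm in diameter and 35 mm deep in the middle of its top, where the depth rod stands; origin at the centre of its underside, z up
- depth_rod: loose depth rod, 115 mm long, 80 g: a straight steel shaft 12 mm in diameter and 75 mm long (its last 2 mm narrowed to 9.6 mm) below an orange handle 24 mm in diameter and 40 mm tall. Origin at the centre of the tip, z along the rod to the handle. Bands round the shaft at 20 mm (yellow), 30 mm (red) and 40 mm (blue) from the tip. It starts upright in its stand, tip 10 mm above the table
- rack: blue rack fixed to the table, 185 mm long (its x), 56 mm wide, 30 mm tall, with three round sockets 14 mm in diameter and 12 mm deep on its middle line at x = -60, 0 and +60 mm; origin at the centre of its underside. The posts stand in it in any order
- post20: loose display post, 54 mm long, 60 g: brass stem 12 mm in diameter (its last 2 mm narrowed to 9.6 mm) and 40 mm long under a cork-coloured round head 30 mm in diameter and 14 mm tall. A red ring 3 mm wide is painted on the stem, its lower edge 20 mm from the foot. Origin at the centre of the foot, z up to the head. It starts upright in one of the rack's sockets, foot 18 mm above the table
- post30: loose display post, 64 mm long, 60 g: brass stem 12 mm in diameter (its last 2 mm narrowed to 9.6 mm) and 50 mm long under a cork-coloured round head 30 mm in diameter and 14 mm tall. A red ring 3 mm wide is painted on the stem, its lower edge 30 mm from the foot. Origin at the centre of the foot, z up to the head. It starts upright in one of the rack's sockets, foot 18 mm above the table
- post40: loose display post, 74 mm long, 60 g: brass stem 12 mm in diameter (its last 2 mm narrowed to 9.6 mm) and 60 mm long under a cork-coloured round head 30 mm in diameter and 14 mm tall. A red ring 3 mm wide is painted on the stem, its lower edge 40 mm from the foot. Origin at the centre of the foot, z up to the head. It starts upright in one of the rack's sockets, foot 18 mm above the table
- tape_roll: roll of yellow masking tape lying flat, 104 mm outside diameter, 25 mm tall; a bystander, origin at the centre of its underside
- mug: white mug, 80 mm across, 85 mm tall, handle along its +y; a bystander, origin at the centre of its underside
- tin: black and red cylindrical pencil tin, 56 mm across, 150 mm tall; a bystander, origin at the centre of its underside
- pebble: grey pebble, 48 mm across, 23 mm tall; a bystander, origin at the centre of its underside
- red_cap: red round tin cap, 36 mm across, 14 mm tall; a bystander, origin at the centre of its underside
- sharpener: small clear pencil sharpener, 38 x 26 x 32 mm; a bystander, origin at the centre of its underside
- pencil_red: red pencil lying flat, 170 mm long, 7 mm thick, along its x; a bystander, origin at the centre of its underside
- pencil_blue: blue pencil lying flat, 170 mm long, 7 mm thick, along its x; a bystander, origin at the centre of its underside
Mind the look-alikes: they are no part of the job. What is meant by the depth_rod is not purple or turquoise, and is the smaller of those in its own colour.

How it is judged (in metres and radians):
On the way, in this order (a step that is already met when the one before it is completed fails the run):
1. the held depth rod touches the bottom of the plinth's hole, upright (z of depth_rod in the frame of hole_mark below -0.017 m and horizontal distance between depth_rod and hole_mark below 0.005 m and angle between depth_rod's own z axis and vertical below 0.15 rad and contact force between depth_rod and the fingers above 0.5 N and contact force between depth_rod and plinth above 0.4 N), for 0.1 s.
2. the rod is back in its stand, fully home and let go (horizontal distance between depth_rod and rod_stand below 0.008 m and z of depth_rod in the frame of rod_stand below 0.014 m and angle between depth_rod's own z axis and vertical below 0.2 rad and contact force between depth_rod and the fingers below 0.1 N and linear speed of depth_rod below 0.02 m/s), for 0.2 s.
3. the matching post stands fully home in the hole, let go (((z of post20 in the frame of hole_mark between -0.023 and -0.017 m and horizontal distance between post20 and hole_mark below 0.004 m and angle between post20's own z axis and vertical below 0.15 rad and contact force between post20 and the fingers below 0.1 N and linear speed of post20 below 0.01 m/s and distance of each of post30, post40 from where it was at the start of the episode below 0.01 m and angle between each of post30, post40's own z axis and vertical below 0.2 rad) or (z of post30 in the frame of hole_mark between -0.033 and -0.027 m and horizontal distance between post30 and hole_mark below 0.004 m and angle between post30's own z axis and vertical below 0.15 rad and contact force between post30 and the fingers below 0.1 N and linear speed of post30 below 0.01 m/s and distance of each of post20, post40 from where it was at the start of the episode below 0.01 m and angle between each of post20, post40's own z axis and vertical below 0.2 rad) or (z of post40 in the frame of hole_mark between -0.043 and -0.037 m and horizontal distance between post40 and hole_mark below 0.004 m and angle between post40's own z axis and vertical below 0.15 rad and contact force between post40 and the fingers below 0.1 N and linear speed of post40 below 0.01 m/s and distance of each of post20, post30 from where it was at the start of the episode below 0.01 m and angle between each of post20, post30's own z axis and vertical below 0.2 rad))), for 0.2 s.
At the end, for the whole second after the job is handed in: Rod in its stand: within 4 mm of home, under 0.2 rad tilt. One post at rest in the plinth's hole, lower edge of its ring within 3 mm of the plinth's top, foot within 4 mm of the axis, under 0.15 rad tilt. Other posts in the rack within 10 mm of their start, under 0.2 rad. All released (all of step 2 and ((z of post20 in the frame of hole_mark between -0.023 and -0.017 m and horizontal distance between post20 and hole_mark below 0.004 m and angle between post20's own z axis and vertical below 0.15 rad and contact force between post20 and the fingers below 0.1 N and linear speed of post20 below 0.01 m/s and distance of each of post30, post40 from where it was at the start of the episode below 0.01 m and angle between each of post30, post40's own z axis and vertical below 0.2 rad) or (z of post30 in the frame of hole_mark between -0.033 and -0.027 m and horizontal distance between post30 and hole_mark below 0.004 m and angle between post30's own z axis and vertical below 0.15 rad and contact force between post30 and the fingers below 0.1 N and linear speed of post30 below 0.01 m/s and distance of each of post20, post40 from where it was at the start of the episode below 0.01 m and angle between each of post20, post40's own z axis and vertical below 0.2 rad) or (z of post40 in the frame of hole_mark between -0.043 and -0.037 m and horizontal distance between post40 and hole_mark below 0.004 m and angle between post40's own z axis and vertical below 0.15 rad and contact force between post40 and the fingers below 0.1 N and linear speed of post40 below 0.01 m/s and distance of each of post20, post30 from where it was at the start of the episode below 0.01 m and angle between each of post20, post30's own z axis and vertical below 0.2 rad))); the robot touches nothing.
It fails at once if a bystander (tape roll, mug, tin, pebble, cap, sharpener, pencil) is pushed more than 30 mm (distance of any of tape_roll, mug, tin, pebble, red_cap, sharpener, pencil_red, pencil_blue from where it was at the start of the episode above 0.03 m).
It fails at once if the mug or the tin is tipped over (angle between any of mug, tin's own z axis and vertical above 0.5 rad).
It also fails if it takes over 67 s, if anything falls off the work surface, if the arm or the gripper's body presses on something with over 40 N, if the wrist force passes 120 N, or if a joint passes its speed limit or range.

## Working session

There is one attempt and no reset: what is moved stays moved. The work goes in short steps, Python scripts to look and compute and a tool call to move; the robot and the scene stay as the last step left them, time stands still between calls to the robot, and variables do not carry over. Pictures are saved under pics/ and viewed, at most 10 in all, crops included, and the job is handed in when it is done.

Besides the shell and the picture viewer there is one more tool, called after "Call:" as name(argument=value, ...), one argument or row to a line, values as JSON. drive_tool: Moves the arm, as the interface text tells. Shift numbers are shares of 0.04 m and turn numbers shares of 0.15 rad, none past 1 either way. Its arguments: {"type":"object","properties":{"plan":{"type":"array"},"gripper":{"type":"number"},"newtons":{"type":"number"}},"required":["plan"]}

```bash
mkdir -p pics; cat > h.py <<'E'
import numpy as np, cv2
from scipy.spatial.transform import Rotation as R
from bench import bot
def cam(n):
    c=bot.camera_info(n); f=192/np.tan(np.radians(c['vfov'])/2)
    q=np.array(c['orientation']); return f,c['cx'],c['cy'],np.array(c['origin']),R.from_quat(q[[1,2,3,0]]).as_matrix()
def ray(C,u,v,z):
    f,cx,cy,o,M=C; d=M@np.array([(u-cx)/f,(v-cy)/f,1]); return o+d*(z-o[2])/d[2]
def proj(C,p):
    f,cx,cy,o,M=C; a=M.T@(np.array(p)-o); return a[0]/a[2]*f+cx,a[1]/a[2]*f+cy
def deproj(C,u,v,d):
    f,cx,cy,o,M=C; return o+M@(np.array([(u-cx)/f,(v-cy)/f,1])*d)
E
python3 - <<'E'
from h import *
for n in('scene','top'):
    p,d=bot.grab_frame(n); cv2.imwrite(f'pics/{n}.png',p); np.savez(n,p=p,d=d); print(bot.camera_info(n))
s=bot.sense(); print(s); print(bot.camera_info('wrist'))
E
```

```text
{'vfov': 56.8850855314974, 'cx': 256.6413493271523, 'cy': 193.15876480619872, 'origin': array([1079.02057073,  614.4392066 ,  638.7343782 ]), 'orientation': array([-0.15303471,  0.31005908,  0.8269735 , -0.44334926])}
{'vfov': 57.17507539339458, 'cx': 259.3343978229255, 'cy': 190.51326165802615, 'origin': array([468.80136535, -55.62785184, 943.72860964]), 'orientation': array([ 0.02567748, -0.6962304 ,  0.7165874 , -0.03326252])}
{'t': 0.1, 'joints': array([ 1.25298824e+00,  3.20211449e-01,  1.56554147e+00, -7.27961139e-06,
        1.25740727e+00, -1.99625099e-02]), 'joint_velocities': array([-0.00099417, -0.00090138, -0.00451966,  0.00065494, -0.00081466,
        0.00045361]), 'tau': array([ 3.05257686e-07, -4.13331771e+01, -2.32510436e+01,  7.29068276e-02,
        4.22220665e-02, -7.22637174e-05]), 'tool_pos': array([168.561309  , 549.20240809, 173.8199402 ]), 'orientation': array([-1.28326089e-04,  1.48371773e-01,  9.88931344e-01, -7.73198557e-04]), 'wrist_force': array([ 0.02562032,  0.16048369, -0.29351699]), 'ft_torque': array([-0.00104756, -0.01780416, -0.02396131]), 'grasp_force': 0.0, 'grip_width': 1.0013543074280904}
{'vfov': 68.5404846511613, 'cx': 261.3406388831992, 'cy': 195.99305413719196, 'origin': array([ 95.83086457, 573.20359729, 384.08825914]), 'orientation': array([0.11073534, 0.79625323, 0.58915549, 0.08132824])}
```

View pics/top.png

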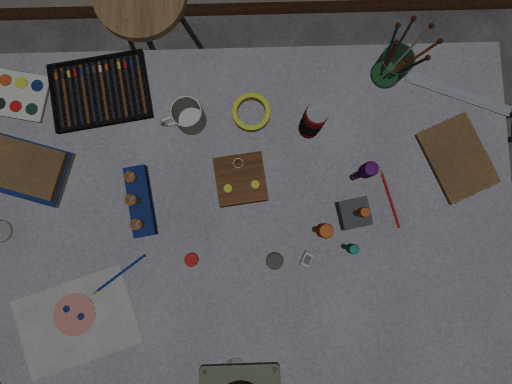

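View pics/scene.png

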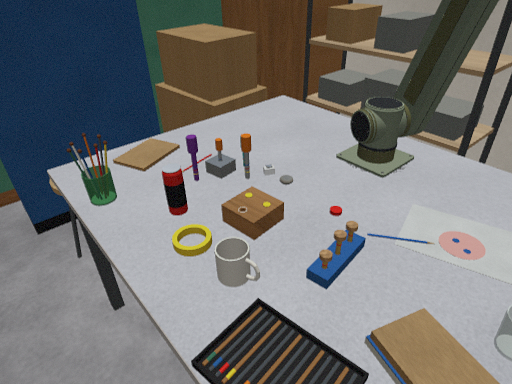

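The top view shows the plinth with its white ring near (238,163). The stand is at (354,213) with the rod's orange handle at (364,212), and a larger orange rod stands next to it at (325,231). The rack's posts are at (130,176), (133,200) and (136,224).

```bash
python3 - <<'E'
from h import *
D=np.load('top.npz'); p,d=D['p'],D['d']; C=cam('top'); hsv=cv2.cvtColor(p,cv2.COLOR_BGR2HSV)
def blobs(m,box,mn=8):
    x0,y0,x1,y1=box; k=np.zeros(m.shape,np.uint8); k[y0:y1,x0:x1]=m[y0:y1,x0:x1]
    n,l,s,c=cv2.connectedComponentsWithStats(k); return [(c[i],s[i,4],l==i) for i in range(1,n) if s[i,4]>=mn]
H,S,V=[hsv[...,i].astype(int) for i in range(3)]
def rep(name,m,box,z):
    for c,a,l in blobs(m.astype(np.uint8),box):
        dd=np.median(d[l]); q=deproj(C,*c,dd); print(name,c.round(1),a,'depth',q.round(1),'plane',ray(C,*c,z).round(1))
rep('ring',(S<70)&(V>90),(216,154,264,205),60)
rep('caps',(H>22)&(H<36)&(S>140),(216,154,264,205),63)
rep('handle',(H<16)&(S>140)&(V>90),(340,195,375,228),125)
rep('bigorange',(H<16)&(S>140)&(V>90),(300,215,340,245),125)
# stand top by depth z
vv,uu=np.mgrid[0:384,0:512]; f,cx,cy,o,M=C
P=np.stack([(uu-cx)/f*d,(vv-cy)/f*d,d],-1)@M.T+o; Z=P[...,2]
def top(name,zlo,zhi,box,mn=20):
    for c,a,l in blobs(((Z>zlo)&(Z<zhi)).astype(np.uint8),box,mn):
        r=cv2.minAreaRect(np.argwhere(l)[:,::-1].astype(np.float32)); z=np.median(Z[l]); cs=np.array([ray(C,*b,z)[:2] for b in cv2.boxPoints(r)])
        e=cs[1]-cs[0]; print(name,a,'z',z.round(1),'bbox ctr',ray(C,*r[0],z).round(1),'sides',np.linalg.norm(e).round(),np.linalg.norm(cs[2]-cs[1]).round(),'ang',np.degrees(np.arctan2(e[1],e[0])).round(1))
top('stand',35,55,(325,190,380,235)); top('plinth',50,70,(205,145,275,212)); top('rack',22,40,(115,155,165,245)); top('heads',55,110,(115,155,165,245),10)
top('handle',90,140,(350,195,375,228),10);top('bigrod',80,260,(300,215,350,262),10);top('purple',60,260,(340,150,385,190),10);top('tin',100,260,(290,95,330,145),10)
top('mug',60,100,(155,90,210,130),10)
for n in ((124,170,138,184),(126,193,141,208),(129,217,145,232)):
    x0,y0,x1,y1=n; print(np.percentile(Z[y0:y1,x0:x1],[50,80,90,95]).round(1))
E
```

```text
ring [223.9 154.7] 46 depth [6.474e+02 2.610e+01 2.000e-01] plane [636.1  20.9  60. ]
ring [262.7 158.9] 19 depth [632.7 -78.4   2.4] plane [622.7 -77.   60. ]
ring [238.4 159.2] 12 depth [623.6 -15.5  60.4] plane [623.7 -15.5  60. ]
ring [238.  166.1] 11 depth [605.9 -14.1  60.6] plane [606. -14.  60.]
ring [216.6 196.3] 41 depth [535.2  47.9   1. ] plane [531.   41.4  60. ]
ring [255.7 203.4] 39 depth [ 5.132e+02 -5.630e+01  5.000e-01] plane [510.4 -56.2  60. ]
handle [364.9 211.8] 73 depth [ 480.5 -309.3  125.8] plane [ 480.5 -309.5  125. ]
bigorange [325.8 230.5] 150 depth [ 441.2 -209.4  161.5] plane [ 439.9 -216.6  125. ]
stand 755 z 45.7 bbox ctr [ 480.3 -309.1   45.7] sides 78.0 75.0 ang -79.2
plinth 2426 z 60.4 bbox ctr [574.6 -18.5  60.4] sides 126.0 126.0 ang -83.0
rack 1236 z 29.8 bbox ctr [527.3 245.9  29.8] sides 59.0 186.0 ang -82.5
heads 126 z 71.4 bbox ctr [585.6 254.1  71.4] sides 30.0 28.0 ang -91.6
heads 133 z 91.7 bbox ctr [526.9 245.6  91.7] sides 31.0 27.0 ang -91.6
heads 132 z 81.8 bbox ctr [468.9 235.8  81.8] sides 29.0 27.0 ang -91.7
handle 114 z 124.5 bbox ctr [ 481.3 -304.1  124.5] sides 30.0 21.0 ang -91.7
bigrod 220 z 160.4 bbox ctr [ 442.4 -205.6  160.4] sides 40.0 31.0 ang -91.7
bigrod 31 z 95.4 bbox ctr [ 395.8 -272.3   95.4] sides 7.0 19.0 ang -91.7
purple 284 z 163.2 bbox ctr [ 572.7 -306.5  163.2] sides 55.0 32.0 ang -65.2
tin 565 z 149.5 bbox ctr [ 706.1 -199.8  149.5] sides 69.0 54.0 ang -28.2
mug 396 z 77.9 bbox ctr [745.8 118.9  77.9] sides 84.0 100.0 ang -15.3
[70.1 72.4 73.3 73.8]
[88.4 92.3 93.2 94.2]
[77.8 82.2 83.2 83.7]
```

Call:
drive_tool(
  plan=[
    [[-0.75,-1,-0.4],0],
    [[-0.75,-1,-0.4],0],
    [[-0.75,-1,-0.4],0],
    [[-0.75,-1,-0.4],0],
    [[-0.75,-1,-0.4],0],
  ],
)

```text
t: 0.72
tool_pos: [253.6, 312.8, 254.7]
orientation: [0.0, 0.148, 0.989, -0.0]
wrist_force: [1.0, -0.3, 0.2]
grip_width: 1.005
grasp_force: 0.0
```

Call:
drive_tool(
  plan=[
    [[-0.75,-1,0],0],
    [[-0.75,-1,0],0],
    [[-0.75,-1,0],0],
    [[-0.75,-1,0],0],
    [[-0.75,-1,0],0],
  ],
)

```text
t: 1.35
tool_pos: [338.2, 77.7, 254.4]
orientation: [0.0, 0.148, 0.989, 0.0]
wrist_force: [0.5, -0.5, 0.5]
grip_width: 1.001
grasp_force: 0.0
```

Call:
drive_tool(
  plan=[
    [[-0.75,-1,0],0],
    [[-0.75,-1,0],0],
    [[-0.75,-1,0],0],
    [[-0.75,-1,0],0],
    [[-0.75,-1,0],0],
  ],
)

```text
t: 1.98
tool_pos: [422.9, -157.5, 254.2]
orientation: [-0.0, 0.149, 0.989, 0.0]
wrist_force: [0.5, 0.6, 0.8]
grip_width: 1.002
grasp_force: 0.0
```

Call:
drive_tool(
  plan=[
    [[-0.75,-1,0],0],
    [[-0.75,-1,0],0],
    [[0,0,0],0],
  ],
)

```text
t: 2.35
tool_pos: [457.1, -252.5, 253.1]
orientation: [-0.001, 0.15, 0.989, 0.0]
wrist_force: [0.2, 0.4, -0.1]
grip_width: 0.999
grasp_force: 0.0
```

```bash
cat >> h.py <<'E'
def wristshot(fn):
    C=cam('wrist'); p,d=bot.grab_frame('wrist'); cv2.imwrite(f'pics/{fn}.png',p); hsv=cv2.cvtColor(p,cv2.COLOR_BGR2HSV).astype(int)
    f,cx,cy,o,M=C; vv,uu=np.mgrid[0:384,0:512]
    P=np.stack([(uu-cx)/f*d,(vv-cy)/f*d,d],-1)@M.T+o; P[d==0]=np.nan
    return C,p,hsv,P
def togo(t):
    s=bot.sense(); q=s['orientation'][[1,2,3,0]]; e=R.from_quat(q).inv().apply(np.array(t)-s['tool_pos'])
    print('tcp',s['tool_pos'].round(1),'tool-axes mm',e.round(1),'shares',(e/40).round(3))
E
python3 - <<'E'
from h import *
C,p,hsv,P=wristshot('w1'); H,S,V=[hsv[...,i] for i in range(3)]
m=((H<16)&(S>140)&(V>60)).astype(np.uint8); n,l,s,c=cv2.connectedComponentsWithStats(m)
for i in range(1,n):
    if s[i,4]>100:
        q=P[l==i]; zt=np.nanpercentile(q[:,2],95); t=q[np.abs(q[:,2]-zt)<4]; print(s[i],zt.round(1),'top ctr',((t.min(0)+t.max(0))/2).round(1),np.ptp(t,axis=0).round(1))
m=(np.abs(P[...,2]-45)<3)&(S<60); yy,xx=np.where(m)
if len(yy)>100:
    r=cv2.minAreaRect(P[m][:,:2].astype(np.float32)); print('stand',r)
print(bot.camera_info('wrist')['orientation'])
togo([480.5,-309.3,150])
E
```

```text
[475  20  30  27 607] 15.4 top ctr [371.5 120.4  14.3] [32.9 34.9  5.6]
[279 144  31  33 756] 162.0 top ctr [ 440.5 -207.3  160.5] [31.3 30.6  5.2]
[217 196  19  23 339] 125.8 top ctr [ 480.  -306.   124.2] [22.2 22.6  4.9]
stand ((503.554931640625, -184.313720703125), (296.5812683105469, 336.2372741699219), 41.00840759277344)
[0.10912408 0.79710881 0.58826973 0.08153648]
tcp [ 456.5 -250.7  253.4] tool-axes mm [-40.5 -49.  103.3] shares [-1.013 -1.225  2.581]
```

View pics/w1.png

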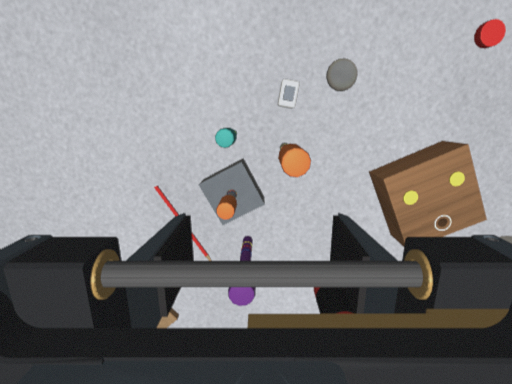

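The wrist view shows the right rod's handle at (226,208), the big look-alike at (296,161) and the ring at (443,222). I'm moving above the rod.

Call:
drive_tool(
  plan=[
    [[-0.5,-0.6,0.5],0],
    [[-0.5,-0.6,0.8],0],
    [[0,0,0.5],0],
    [[0,0,0],0],
  ],
  gripper=0.1,
)

```text
t: 2.9
tool_pos: [479.6, -305.7, 181.0]
orientation: [-0.002, 0.148, 0.989, 0.001]
wrist_force: [-0.9, 0.4, 1.0]
grip_width: 0.593
grasp_force: 0.0
```

```bash
python3 - <<'E'
from h import *
C,p,hsv,P=wristshot('w2'); H,S,V=[hsv[...,i] for i in range(3)]
m=((H<16)&(S>140)&(V>50)).astype(np.uint8); n,l,s,c=cv2.connectedComponentsWithStats(m)
for i in range(1,n):
    if s[i,4]>100:
        q=P[l==i]; zt=np.nanpercentile(q[:,2],95); t=q[np.abs(q[:,2]-zt)<4]; print(s[i],zt.round(1),'top ctr',((t.min(0)+t.max(0))/2).round(1),np.ptp(t,axis=0).round(1))
x=(np.abs(P[...,2]-45)<4)&(np.hypot(P[...,0]-480,P[...,1]+308)<60)
r=cv2.minAreaRect(P[x][:,:2].astype(np.float32)); print('stand',r)
togo([480.3,-308,91])
E
```

```text
[ 329  111   54   40 1660] 162.0 top ctr [ 440.7 -207.7  160.4] [31.8 30.5  4.8]
[165 172  36  51 211] 7.7 top ctr [ 479.4 -420.6    6.2] [80.8 23.5  4.3]
[248 180  23  29 517] 125.9 top ctr [ 480.2 -306.5  124.5] [22.3 22.2  5. ]
stand ((480.2122497558594, -306.4749755859375), (75.2344970703125, 74.91783142089844), 10.193642616271973)
tcp [ 480.5 -306.3  182.5] tool-axes mm [-0.5 -1.8 91.5] shares [-0.012 -0.045  2.288]
```

View pics/w2.png

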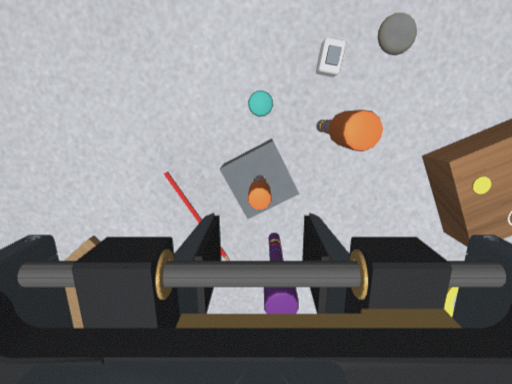

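The handle at (260,195) lies between the fingers. I'm going down and closing.

Call:
drive_tool(
  plan=[
    [[0,-0.02,0.8],0],
    [[0,0,0.8],0],
    [[0,0,0.5],0],
    [[0,0,0.19],0],
    [[0,0,0],0],
  ],
)

```text
t: 3.58
tool_pos: [481.2, -308.3, 91.9]
orientation: [0.001, 0.148, 0.989, -0.0]
wrist_force: [0.2, -0.4, 0.4]
grip_width: 0.548
grasp_force: 0.0
```

Call:
drive_tool(
  plan=[
    [[0,0,0],0],
    [[0,0,0],0],
    [[0,0,0],0],
    [[0,0,0],0],
    [[0,0,0],0],
  ],
  gripper=-1,
  newtons=20,
)

```text
t: 4.2
tool_pos: [480.7, -308.4, 90.9]
orientation: [-0.0, 0.148, 0.989, 0.0]
wrist_force: [-0.1, 0.0, 0.1]
grip_width: 0.031
grasp_force: 0.0
```

```bash
python3 - <<'E'
from h import *
C,p,hsv,P=wristshot('w3'); H,S,V=[hsv[...,i] for i in range(3)]
m=((H<16)&(S>140)&(V>50)).astype(np.uint8); n,l,s,c=cv2.connectedComponentsWithStats(m)
for i in range(1,n):
    if s[i,4]>100:
        q=P[l==i]; zt=np.nanpercentile(q[:,2],95); t=q[np.abs(q[:,2]-zt)<4]; print(s[i],zt.round(1),'top ctr',((t.min(0)+t.max(0))/2).round(1),np.ptp(t,axis=0).round(1))
print(bot.sense()['grip_width'],bot.sense()['grasp_force'], proj(C,bot.sense()['tool_pos']))
E
```

```text
[ 363  102  102   66 5119] 161.9 top ctr [ 440.6 -207.6  160.7] [31.8 32.6  5.7]
[139 186  44  56 333] 7.6 top ctr [ 475.2 -421.8    6.2] [72.3 22.3  5.2]
[248 202  28  46 469] 126.3 top ctr [ 480.3 -306.6  124.4] [22.4  9.6  4. ]
[377 318  38  10 249] 21.1 top ctr [ 689.3 -194.    20.2] [ 9.3 26.8  6.1]
0.00924183167859616 0.0 (np.float64(259.50626031610307), np.float64(216.6965951641385))
```

View pics/w3.png

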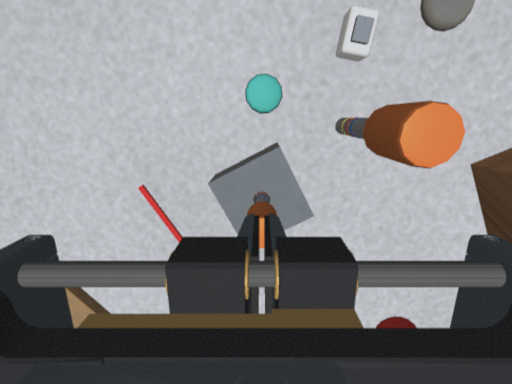

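```bash
python3 - <<'E'
from h import *
C,p,hsv,P=wristshot('w4'); s=bot.sense(); print(s['tool_pos'],s['grip_width'],s['grasp_force'],C[3])
for z in(45,85,105,125): print(z,np.round(proj(C,[480.3,-307.5,z]),1))
for v in range(196,262,6): print(v,[tuple(np.nan_to_num(P[v,u]).round().astype(int).tolist()) for u in(250,262,276)],p[v,262])
E
```

```text
[ 480.66074435 -308.38641941   90.86703819] 0.007902767914826036 0.0 [ 407.83105659 -284.73981661  301.16459114]
45 [260.6 199.6]
85 [260.5 213.6]
105 [260.4 222.5]
125 [260.3 233.3]
196 [(474, -316, 44), (475, -304, 54), (481, -293, 45)] [98 79 70]
202 [(480, -318, 44), (469, -303, 91), (487, -294, 45)] [ 41  62 100]
208 [(470, -313, 96), (469, -303, 107), (493, -296, 44)] [ 35  61 103]
214 [(462, -309, 135), (0, 0, 0), (479, -295, 99)] [ 33  58 102]
220 [(462, -308, 145), (472, -304, 124), (467, -294, 145)] [ 78 137 210]
226 [(462, -308, 154), (476, -305, 125), (467, -294, 154)] [ 73 131 207]
232 [(463, -308, 162), (480, -306, 125), (467, -295, 161)] [ 71 127 208]
238 [(443, -299, 216), (484, -308, 124), (446, -291, 216)] [ 69 122 207]
244 [(445, -300, 217), (488, -309, 126), (447, -292, 219)] [ 67 119 207]
250 [(445, -300, 222), (553, -328, 0), (446, -292, 224)] [181 176 173]
256 [(446, -300, 224), (560, -330, 0), (446, -292, 229)] [141 137 135]
```

The fingers shut without touching the handle: depth puts their visible ends near z = 130. I'm checking from the scene camera.

```bash
python3 - <<'E'
from h import *
C=cam('scene'); p,d=bot.grab_frame('scene'); np.savez('s2',p=p,d=d)
x,y=map(int,proj(C,[480,-308,110])); print(x,y); c=p[max(0,y-80):y+40,x-80:x+80]; cv2.imwrite('pics/s2.png',cv2.resize(c,None,fx=5,fy=5,interpolation=cv2.INTER_CUBIC))
for z in(91,110,125,135,170): print(z,np.round(proj(C,[480.5,-308,z]),1),(np.array(proj(C,[480.5,-308,z]))-[x-80,max(0,y-80)])*5)
E
```

```text
218 142
91 [218.4 147.9] [401.79307991 429.72970943]
110 [217.9 142.9] [399.4854637  404.50631524]
125 [217.5 138.9] [397.63457437 384.27517323]
135 [217.3 136.1] [396.38609379 370.62865883]
170 [216.4 126.4] [391.92208004 321.83476578]
```

View pics/s2.png

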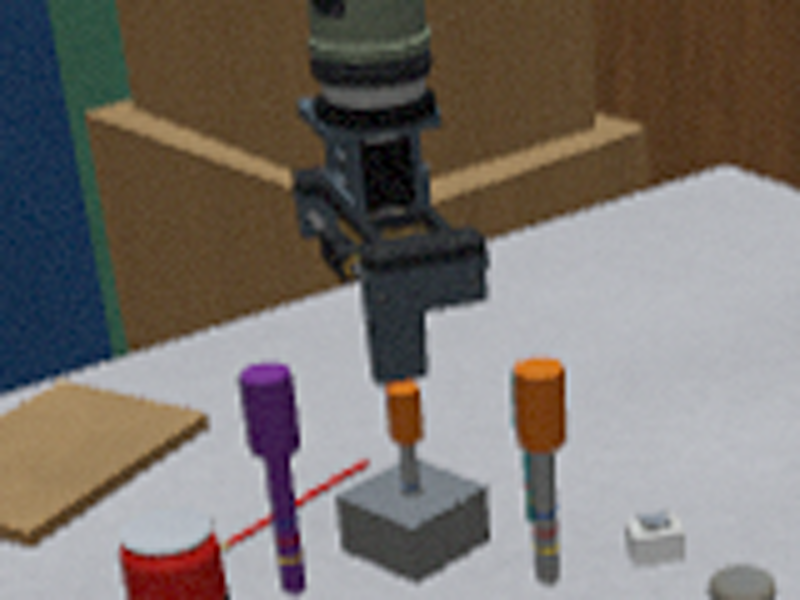

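```bash
python3 - <<'E'
from h import *
print(bot.grip_point_offset,[a for a in dir(bot) if a[0]!='_'])
D=np.load('s2.npz'); p,d=D['p'],D['d']; C=cam('scene'); f,cx,cy,o,M=C
vv,uu=np.mgrid[0:384,0:512]; P=np.stack([(uu-cx)/f*d,(vv-cy)/f*d,d],-1)@M.T+o
for v in range(120,150,2): print(v,[(tuple(P[v,u].round().astype(int).tolist()),int(p[v,u,2])-int(p[v,u,0])) for u in(214,218,222)])
p,d=bot.grab_frame('top');C=cam('top'); f,cx,cy,o,M=C
P=np.stack([(uu-cx)/f*d,(vv-cy)/f*d,d],-1)@M.T+o
C,p,hsv,W=wristshot('w5'); 
m=(np.hypot(W[...,0]-481,W[...,1]+308)<45)&(W[...,2]>127)&(W[...,2]<175)&(hsv[...,1]<100)
for a in range(127,175,6):
    q=W[m&(abs(W[...,2]-a-3)<3)]; q.size and print(a,len(q),q.min(0).round(),q.max(0).round())
s=bot.sense(); print(s['joints'].round(4),s['tool_pos'],s['wrist_force'])
E
```

```text
18.8 ['MotionError', 'camera_info', 'grab_frame', 'grip_point_offset', 'job_done', 'sense']
120 [((532, -238, 228), -10), ((519, -237, 225), -8), ((508, -232, 223), -11)]
122 [((532, -240, 221), -3), ((519, -238, 218), -17), ((507, -234, 216), -12)]
124 [((531, -242, 213), -8), ((520, -236, 212), -12), ((509, -232, 210), -11)]
126 [((534, -239, 209), -8), ((482, -296, 176), -12), ((469, -293, 173), -15)]
128 [((497, -297, 173), -11), ((484, -294, 170), -12), ((468, -294, 165), -13)]
130 [((495, -301, 164), -16), ((481, -300, 160), -13), ((470, -292, 159), -9)]
132 [((496, -301, 157), -10), ((484, -295, 155), -12), ((468, -297, 150), -14)]
134 [((496, -302, 150), -10), ((483, -298, 147), -11), ((470, -295, 144), -14)]
136 [((497, -302, 143), -10), ((484, -298, 140), -13), ((471, -294, 137), -15)]
138 [((499, -300, 137), -15), ((484, -300, 132), 109), ((315, -528, -1), -9)]
140 [((352, -533, 0), -7), ((485, -299, 126), 167), ((325, -515, -2), -16)]
142 [((362, -519, -1), -12), ((486, -299, 118), 114), ((337, -498, -2), 7)]
144 [((371, -506, -2), -12), ((487, -298, 112), 95), ((349, -482, -1), 11)]
146 [((381, -492, -2), -10), ((489, -297, 105), 91), ((362, -462, 2), 34)]
148 [((391, -478, -3), -8), ((488, -298, 97), 104), ((471, -300, 91), 41)]
127 7 [ 463. -306.  131.] [ 467. -297.  133.]
133 75 [ 462. -311.  133.] [ 468. -293.  139.]
139 98 [ 462. -311.  139.] [ 468. -293.  145.]
145 115 [ 461. -311.  145.] [ 468. -292.  151.]
151 128 [ 461. -312.  151.] [ 468. -292.  157.]
157 169 [ 461. -313.  157.] [ 468. -291.  163.]
163 153 [ 461. -313.  163.] [ 468. -291.  169.]
169 84 [ 463. -307.  169.] [ 467. -297.  175.]
[-5.9060e-01  3.7830e-01  1.6990e+00  1.0000e-04  1.0644e+00 -1.8637e+00] [ 480.65629696 -308.37396962   90.86893423] [ 0.49802149  0.23869174 -1.05338726]
```

The fingers really end about 41 mm above the reported TCP, and sideways they're centred on the handle. I'll open, go down 43 mm more, then close.

Call:
drive_tool(
  plan=[
    [[0,0,-0.1],0],
    [[0,0,0],0],
    [[0,0,0],0],
    [[0,0,0],0],
    [[0,0,0],0],
  ],
  gripper=0.1,
)

```text
t: 5.08
tool_pos: [480.6, -308.4, 94.8]
orientation: [-0.0, 0.148, 0.989, 0.0]
wrist_force: [0.3, -1.2, 0.1]
grip_width: 0.523
grasp_force: 0.0
```

Call:
drive_tool(
  plan=[
    [[0,0,0.5],0],
    [[0,0,0.5],0],
    [[0,0,0.2],0],
    [[0,0,0],0],
  ],
)

```text
t: 5.58
tool_pos: [480.5, -308.3, 46.6]
orientation: [-0.0, 0.148, 0.989, 0.0]
wrist_force: [-0.0, 1.0, -0.4]
grip_width: 0.547
grasp_force: 0.0
```

Call:
drive_tool(
  plan=[
    [[0,0,0],0],
    [[0,0,0],0],
    [[0,0,0],0],
    [[0,0,0],0],
    [[0,0,0],0],
  ],
  gripper=-1,
  newtons=20,
)

```text
t: 6.2
tool_pos: [481.0, -308.5, 47.4]
orientation: [0.0, 0.148, 0.989, -0.0]
wrist_force: [-0.4, 0.3, 3.0]
grip_width: 0.257
grasp_force: 20.0
```

Gripped at 20 N and 23.4 mm wide. Lifting and carrying to just short of the hole.

Call:
drive_tool(
  plan=[
    [[0,0,-0.5],0],
    [[0,0,-1],0],
    [[0,0,-1],0],
    [[0,0,-0.2],0],
    [[0,0.3,0],0],
  ],
)

```text
t: 6.82
tool_pos: [483.8, -296.8, 154.2]
orientation: [-0.0, 0.149, 0.989, 0.0]
wrist_force: [-0.4, -0.6, -1.7]
grip_width: 0.26
grasp_force: 20.0
```

Call:
drive_tool(
  plan=[
    [[-0.15,1,0],0],
    [[-0.15,1,0],0],
    [[-0.15,1,0],0],
    [[-0.15,1,0],0],
    [[-0.15,1,0],0],
  ],
)

```text
t: 7.45
tool_pos: [570.5, -112.1, 152.4]
orientation: [-0.002, 0.148, 0.989, 0.0]
wrist_force: [0.5, -0.6, -0.2]
grip_width: 0.26
grasp_force: 20.0
```

Call:
drive_tool(
  plan=[
    [[-0.15,1,0],0],
    [[-0.15,0.7,0],0],
    [[0,0,0],0],
    [[0,0,0],0],
  ],
)

```text
t: 7.95
tool_pos: [601.7, -53.0, 153.3]
orientation: [-0.002, 0.148, 0.989, -0.0]
wrist_force: [0.4, 0.2, -0.8]
grip_width: 0.255
grasp_force: 20.0
```

```bash
python3 - <<'E'
from h import *
C,p,hsv,P=wristshot('w6'); H,S,V=[hsv[...,i] for i in range(3)]; s=bot.sense()
print(s['tool_pos'],s['grip_width'],s['grasp_force'])
print('expected ring',proj(C,[614.8,-14,60]))
m=((H>22)&(H<36)&(S>120)&(V>80)).astype(np.uint8); n,l,st,c=cv2.connectedComponentsWithStats(m)
for i in range(1,n):
    if st[i,4]>80: print('yellow',c[i].round(1),st[i],ray(C,*c[i],63).round(1))
x=(np.abs(P[...,2]-60)<4)&(H<20)&(S>60); r=cv2.minAreaRect(P[x][:,:2].astype(np.float32)); print('plinth',r)
E
```

```text
[601.82820844 -53.45332235 153.77002361] 0.2567130754611449 19.9992173910141
expected ring (np.float64(297.0700300606549), np.float64(189.1977395394044))
yellow [310.2 124.5] [300 114  21  22 364] [551.2  16.8  63. ]
yellow [249.5 151.7] [240 142  20  21 334] [559.5 -51.8  63. ]
yellow [273.3 300.9] [262 287  24  28 370] [743.  -79.2  63. ]
plinth ((575.47021484375, -15.049308776855469), (124.68821716308594, 124.841552734375), 6.86488676071167)
```

View pics/w6.png

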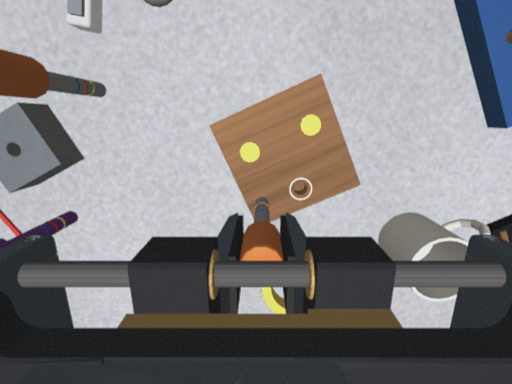

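The wrist view shows the rod held with its shaft at (262,210) and the ring at (300,188). I'm measuring both in the same frame.

```bash
cat > rel.py <<'E'
from h import *
C,p,hsv,P=wristshot('wr'); H,S,V=[hsv[...,i] for i in range(3)]; s=bot.sense(); t=s['tool_pos']; print(t.round(1))
e=proj(C,[614.9,-11,60]); u0,v0=int(e[0]),int(e[1])
m=((S<75)&(V>95)).astype(np.uint8); k=np.zeros_like(m); k[v0-25:v0+25,u0-25:u0+25]=m[v0-25:v0+25,u0-25:u0+25]; k[np.abs(P[...,2]-60)>8]=0
c=np.vstack([q for q in cv2.findContours(k,0,2)[0] if cv2.contourArea(q)>3 or len(q)>8]); el=cv2.fitEllipse(cv2.convexHull(c)); print('ring',el,ray(C,*el[0],60).round(1))
# shaft axis in slices
q=P.reshape(-1,3); Rt=R.from_quat(s['orientation'][[1,2,3,0]]); b=Rt.inv().apply(q-t)
cam_b=Rt.inv().apply(C[3]-t)
for z in range(75,165,8):
    k=(np.abs(q[:,2]-z)<4)&(np.abs(b[:,1])<14)&(b[:,0]>-15)&(b[:,0]<22)
    if k.sum()>5: g=b[k]; print(z,k.sum(),'tool x max(front)',np.percentile(g[:,0],95).round(1),'y range',g[:,1].min().round(1),g[:,1].max().round(1),'mid',((g[:,1].min()+g[:,1].max())/2).round(1))
E
python3 rel.py
```

```text
[602.  -53.7 154.2]
ring ((300.5, 188.0), (23.22393226623535, 24.266483306884766), 69.3099594116211) [615.  -10.4  60. ]
123 34 tool x max(front) 7.7 y range -4.0 7.6 mid 1.8
131 31 tool x max(front) 7.3 y range -3.9 7.4 mid 1.8
139 43 tool x max(front) 7.5 y range -3.7 7.3 mid 1.8
147 44 tool x max(front) 7.4 y range -4.3 7.9 mid 1.8
155 48 tool x max(front) 7.5 y range -4.1 7.7 mid 1.8
163 53 tool x max(front) 7.5 y range -4.0 7.4 mid 1.7
```

Call:
drive_tool(
  plan=[
    [[0,0.6,0],0],
    [[-0.03,0.48,0],0],
    [[0,0,0.5],0],
    [[0,0,0.4],0],
    [[0,0,0],0],
  ],
)

```text
t: 8.68
tool_pos: [615.5, -12.3, 117.3]
orientation: [-0.002, 0.149, 0.989, -0.0]
wrist_force: [-0.4, -0.8, -1.4]
grip_width: 0.255
grasp_force: 20.0
```

```bash
python3 rel.py
```

```text
[616.4 -12.3 118.4]
ring ((261.53125, 195.98562622070312), (25.90943717956543, 27.107175827026367), 83.83152770996094) [615.  -10.4  60. ]
83 23 tool x max(front) 8.0 y range -3.6 7.3 mid 1.9
91 33 tool x max(front) 8.0 y range -4.4 7.2 mid 1.4
99 38 tool x max(front) 8.1 y range -4.2 6.9 mid 1.4
107 42 tool x max(front) 8.3 y range -4.7 7.5 mid 1.4
115 43 tool x max(front) 7.9 y range -3.9 6.6 mid 1.4
123 58 tool x max(front) 8.0 y range -4.5 7.3 mid 1.4
131 56 tool x max(front) 7.9 y range -4.3 7.0 mid 1.4
139 42 tool x max(front) 8.1 y range -4.0 6.8 mid 1.4
155 58 tool x max(front) 16.6 y range -13.7 13.8 mid 0.1
163 211 tool x max(front) 16.8 y range -13.9 13.8 mid -0.0
```

The rod axis agrees with the ring centre to within 0.2 mm. Inserting now, watching the force.

Call:
drive_tool(
  plan=[
    [[0,0,0.3],0],
    [[0,0,0.3],0],
    [[0,0,0.25],0],
    [[0,0,0],0],
  ],
)

```text
t: 9.22
tool_pos: [616.0, -12.1, 83.7]
orientation: [-0.001, 0.148, 0.989, -0.0]
wrist_force: [0.7, 0.2, -0.1]
grip_width: 0.261
grasp_force: 20.0
```

Call:
drive_tool(
  plan=[
    [[0,0,0.06],0],
    [[0,0,0.06],0],
    [[0,0,0.06],0],
    [[0,0,0],0],
  ],
)

```text
t: 9.72
tool_pos: [616.8, -12.1, 77.6]
orientation: [-0.0, 0.148, 0.989, 0.0]
wrist_force: [-0.7, 0.2, -0.4]
grip_width: 0.258
grasp_force: 20.0
```

Call:
drive_tool(
  plan=[
    [[0,0,0.05],0],
    [[0,0,0.05],0],
    [[0,0,0],0],
  ],
)

```text
t: 10.1
tool_pos: [618.2, -12.3, 77.0]
orientation: [0.002, 0.148, 0.989, 0.0]
wrist_force: [-2.5, 0.2, 12.8]
grip_width: 0.26
grasp_force: 20.0
```

Call:
drive_tool(
  plan=[
    [[0,0,0.06],0],
    [[0,0,0.05],0],
    [[0,0,0],0],
  ],
)

```text
t: 10.48
tool_pos: [620.7, -12.9, 75.5]
orientation: [0.006, 0.148, 0.989, 0.0]
wrist_force: [-2.8, -0.5, 21.7]
grip_width: 0.256
grasp_force: 20.0
```

Call:
drive_tool(
  plan=[
    [[0,0,-0.06],0],
    [[0,0,0],0],
  ],
)

```text
t: 10.72
tool_pos: [620.2, -12.8, 75.6]
orientation: [0.005, 0.148, 0.989, -0.0]
wrist_force: [-0.7, -1.1, 12.9]
grip_width: 0.26
grasp_force: 20.0
```

```bash
python3 rel.py; python3 - <<'E'
from h import *
C=cam('scene'); p,d=bot.grab_frame('scene')
x,y=map(int,proj(C,[615,-11,80])); cv2.imwrite('pics/s3.png',cv2.resize(p[y-45:y+30,x-50:x+50],None,fx=8,fy=8,interpolation=cv2.INTER_CUBIC))
C,p,hsv,P=wristshot('w7'); H,S,V=[hsv[...,i] for i in range(3)]
m=(H<16)&(S>140)&(np.hypot(P[...,0]-615,P[...,1]+11)<20)&(P[...,2]>65); print('handle z',np.nanpercentile(P[m][:,2],[2,10,50,90,97]).round(1),m.sum(), bot.sense()['wrist_force'])
E
```

```text
[620.3 -12.8  75.6]
ring ((260.4542236328125, 203.76495361328125), (30.10267448425293, 31.51157569885254), 87.67659759521484) [615.  -10.4  60. ]
75 51 tool x max(front) 10.3 y range -4.4 6.8 mid 1.2
83 60 tool x max(front) 9.9 y range -4.2 7.4 mid 1.6
91 63 tool x max(front) 9.6 y range -4.0 7.1 mid 1.6
99 58 tool x max(front) 9.3 y range -3.8 6.9 mid 1.6
115 62 tool x max(front) 16.2 y range -13.6 13.9 mid 0.2
123 250 tool x max(front) 16.2 y range -14.0 14.0 mid 0.0
131 277 tool x max(front) 16.1 y range -13.8 14.0 mid 0.1
139 326 tool x max(front) 16.2 y range -13.9 14.0 mid 0.0
147 389 tool x max(front) 16.0 y range -14.0 13.9 mid -0.0
155 677 tool x max(front) 15.9 y range -13.9 14.0 mid 0.0
163 139 tool x max(front) 16.7 y range -13.9 14.0 mid 0.0
handle z [121.2 126.7 146.3 154.9 155.5] 1419 [-0.01289494 -1.20148556 12.34126238]
```

View pics/s3.png

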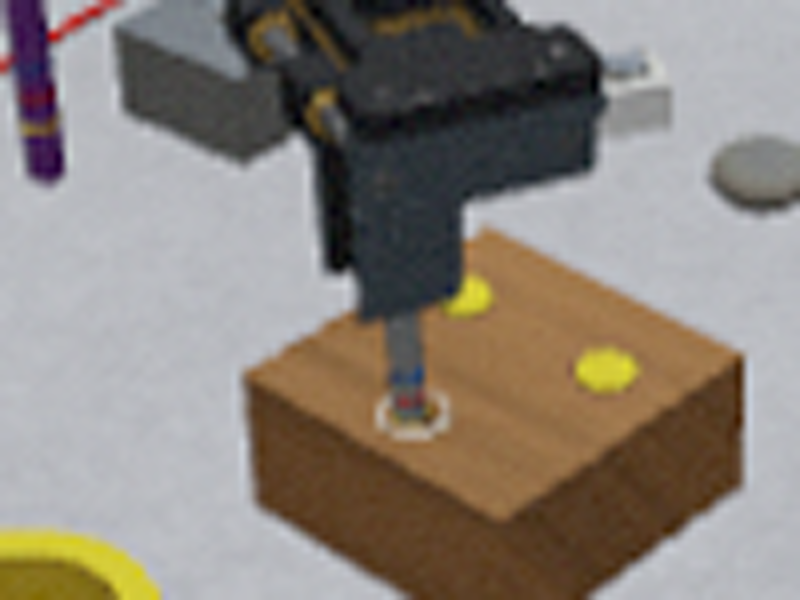

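The yellow 20 mm band sits level with the white ring at (412,410), and the tip measures z = 40, so the hole is 20 mm deep and post20 is the match. Returning the rod.

Call:
drive_tool(
  plan=[
    [[0,0,-0.3],0],
    [[0,0,-0.8],0],
    [[0,0,-0.8],0],
    [[0.13,-1,0],0],
    [[0.13,-1,0],0],
  ],
)

```text
t: 11.5
tool_pos: [583.2, -85.9, 148.3]
orientation: [0.0, 0.148, 0.989, 0.0]
wrist_force: [-0.2, -0.2, -0.8]
grip_width: 0.259
grasp_force: 20.0
```

Call:
drive_tool(
  plan=[
    [[0.13,-1,0],0],
    [[0.13,-1,0],0],
    [[0.13,-1,0],0],
    [[0.13,-1,0],0],
    [[0.13,-1,0],0],
  ],
)

```text
t: 12.12
tool_pos: [499.2, -270.1, 147.9]
orientation: [0.0, 0.148, 0.989, 0.0]
wrist_force: [0.5, 0.1, -0.0]
grip_width: 0.257
grasp_force: 20.0
```

Call:
drive_tool(
  plan=[
    [[0.13,-0.7,0],0],
    [[0.02,-0.37,0],0],
    [[0,0,0.3],0],
    [[0,0,0],0],
    [[0,0,0],0],
  ],
)

```text
t: 12.75
tool_pos: [482.0, -307.2, 135.4]
orientation: [-0.0, 0.148, 0.989, 0.0]
wrist_force: [0.3, -0.6, -0.3]
grip_width: 0.258
grasp_force: 20.0
```

```bash
cat > rel2.py <<'E'
from h import *
C,p,hsv,P=wristshot('wr2'); H,S,V=[hsv[...,i] for i in range(3)]; s=bot.sense(); t=s['tool_pos']; print(t.round(1),s['grasp_force'])
x=(np.abs(P[...,2]-45)<4)&(np.hypot(P[...,0]-480,P[...,1]+307)<58); r=cv2.minAreaRect(P[x][:,:2].astype(np.float32)); print('stand',r)
Rt=R.from_quat(s['orientation'][[1,2,3,0]]); q=P.reshape(-1,3); b=Rt.inv().apply(q-t)
for z in range(60,140,8):
    k=(np.abs(q[:,2]-z)<4)&(np.abs(b[:,1])<14)&(b[:,0]>-15)&(b[:,0]<22)
    if k.sum()>5:
        g=b[k]; a=np.array([np.percentile(g[:,0],95)-6.1,(g[:,1].min()+g[:,1].max())/2,0]); print(z,k.sum(),np.ptp(g[:,1]).round(1),a.round(1),'axis world',(Rt.apply(a)+t)[:2].round(1))
E
python3 rel2.py
```

```text
[ 482.1 -307.4  135.7] 19.99989241361618
stand ((480.35302734375, -306.430908203125), (75.4449691772461, 74.81881713867188), 10.55618953704834)
100 11 10.8 [4.  2.2 0. ] axis world [ 478.9 -304.1]
108 31 11.4 [4.2 1.7 0. ] axis world [ 478.5 -304.5]
116 37 11.2 [4.  1.7 0. ] axis world [ 478.7 -304.5]
124 44 10.9 [3.8 1.8 0. ] axis world [ 478.9 -304.6]
132 54 12.1 [3.6 1.7 0. ] axis world [ 479.1 -304.7]
```

Call:
drive_tool(
  plan=[
    [[-0.055,-0.035,0.4],0],
    [[0,0,0.5],0],
    [[0,0,0.2],0],
    [[0,0,0],0],
    [[0,0,0],0],
  ],
)

```text
t: 13.42
tool_pos: [483.7, -310.5, 92.2]
orientation: [0.001, 0.148, 0.989, -0.0]
wrist_force: [0.2, 0.2, -1.1]
grip_width: 0.261
grasp_force: 20.0
```

```bash
python3 rel2.py
```

```text
[ 483.8 -310.6   92.4] 19.999901354312897
stand ((480.44219970703125, -306.59564208984375), (75.4434585571289, 75.245361328125), 10.310394287109375)
60 23 11.6 [4.2 1.7 0. ] axis world [ 480.3 -307.7]
68 38 11.4 [3.9 1.7 0. ] axis world [ 480.5 -307.8]
76 41 11.0 [4.1 1.6 0. ] axis world [ 480.3 -307.8]
84 42 12.1 [3.7 1.7 0. ] axis world [ 480.7 -307.9]
92 48 12.0 [3.4 1.7 0. ] axis world [ 481. -308.]
100 59 11.6 [3.3 1.6 0. ] axis world [ 481.1 -308. ]
108 60 11.1 [3.  1.6 0. ] axis world [ 481.3 -308.1]
116 57 10.7 [2.7 1.6 0. ] axis world [ 481.7 -308.2]
132 75 27.9 [10.1  0.   0. ] axis world [ 474.1 -307.6]
```

Call:
drive_tool(
  plan=[
    [[0,0.028,0.1],0],
    [[0,0,0.4],0],
    [[0,0,0.4],0],
    [[0,0,0.1],0],
    [[0,0,0],0],
  ],
)

```text
t: 14.1
tool_pos: [483.3, -309.0, 51.0]
orientation: [-0.001, 0.148, 0.989, 0.0]
wrist_force: [-0.4, -0.3, -0.6]
grip_width: 0.26
grasp_force: 20.0
```

Call:
drive_tool(
  plan=[
    [[0,0,0.06],0],
    [[0,0,0.04],0],
    [[0,0,0],0],
  ],
)

```text
t: 14.48
tool_pos: [483.6, -309.2, 47.8]
orientation: [0.0, 0.148, 0.989, 0.0]
wrist_force: [-0.8, -0.0, -0.3]
grip_width: 0.258
grasp_force: 20.0
```

Call:
drive_tool(
  plan=[
    [[0,0,0.05],0],
    [[0,0,0.03],0],
    [[0,0,0],0],
  ],
)

```text
t: 14.85
tool_pos: [484.0, -309.4, 45.7]
orientation: [0.001, 0.148, 0.989, -0.0]
wrist_force: [-1.0, 1.7, 5.9]
grip_width: 0.263
grasp_force: 20.0
```

Call:
drive_tool(
  plan=[
    [[0,0,0],0],
    [[0,0,0],0],
    [[0,0,0],0],
    [[0,0,0],0],
    [[0,0,0],0],
  ],
  gripper=0.1,
)

```text
t: 15.48
tool_pos: [483.5, -309.1, 44.4]
orientation: [-0.0, 0.148, 0.989, 0.0]
wrist_force: [-0.3, 0.3, -0.6]
grip_width: 0.55
grasp_force: 0.0
```

Call:
drive_tool(
  plan=[
    [[0,0,-0.4],0],
    [[0,0,-1],0],
    [[0,0,-1],0],
    [[0,0,-1],0],
    [[0,0,0],0],
  ],
)

```text
t: 16.1
tool_pos: [485.7, -310.6, 185.4]
orientation: [0.004, 0.148, 0.989, -0.002]
wrist_force: [0.4, -0.1, -0.9]
grip_width: 0.552
grasp_force: 0.0
```

```bash
python3 - <<'E'
from h import *
C,p,hsv,P=wristshot('w9'); H,S,V=[hsv[...,i] for i in range(3)]
m=(H<16)&(S>140)&(np.hypot(P[...,0]-480,P[...,1]+307)<30)&(P[...,2]>70); q=P[m]; zt=np.percentile(q[:,2],95); t=q[abs(q[:,2]-zt)<4]; print('handle top',zt,(t.min(0)+t.max(0))/2)
togo([585.6,256,160])
E
```

```text
handle top 125.88282603883582 [ 481.68271485 -307.35753335  124.45556279]
tcp [ 484.4 -309.7  182.9] tool-axes mm [ 69.3 570.5  22. ] shares [ 1.733 14.263  0.549]
```

The rod is home: its handle top is at z = 125.9, the same as at the start. On to the rack, to the post with its head top at z = 72.

Call:
drive_tool(
  plan=[
    [[0.12,1,0],0],
    [[0.12,1,0],0],
    [[0.12,1,0],0],
    [[0.12,1,0],0],
    [[0.12,1,0],0],
  ],
)

```text
t: 16.77
tool_pos: [518.5, -109.4, 179.4]
orientation: [-0.001, 0.148, 0.989, 0.0]
wrist_force: [0.4, 0.4, -0.0]
grip_width: 0.552
grasp_force: 0.0
```

Call:
drive_tool(
  plan=[
    [[0.12,1,0],0],
    [[0.12,1,0],0],
    [[0.12,1,0],0],
    [[0.12,1,0],0],
    [[0.12,1,0],0],
  ],
)

```text
t: 17.4
tool_pos: [554.2, 88.5, 179.4]
orientation: [-0.001, 0.148, 0.989, -0.0]
wrist_force: [0.3, -0.2, -0.4]
grip_width: 0.552
grasp_force: 0.0
```

Call:
drive_tool(
  plan=[
    [[0.12,1,0],0],
    [[0.12,1,0],0],
    [[0.12,1,0],0],
    [[0.12,1,0],0],
    [[0,0.26,0],0],
  ],
)

```text
t: 18.02
tool_pos: [586.0, 257.6, 178.9]
orientation: [-0.001, 0.147, 0.989, -0.001]
wrist_force: [0.2, -0.4, -0.3]
grip_width: 0.55
grasp_force: 0.0
```

Call:
drive_tool(
  plan=[
    [[0,0,0.6],0],
    [[0,0,0.6],0],
    [[0,0,0],0],
    [[0,0,0],0],
  ],
)

```text
t: 18.52
tool_pos: [587.1, 255.4, 133.2]
orientation: [0.0, 0.149, 0.989, 0.0]
wrist_force: [0.0, -0.4, 0.3]
grip_width: 0.549
grasp_force: 0.0
```

```bash
cat > rel3.py <<'E'
from h import *
C,p,hsv,P=wristshot('w10'); H,S,V=[hsv[...,i] for i in range(3)]; print(bot.sense()['tool_pos'].round(1))
for zt,g in((72,(585.6,256)),(92,(527,247.5)),(82,(469,238))):
    m=(abs(P[...,2]-zt)<4)&(np.hypot(P[...,0]-g[0],P[...,1]-g[1])<25); q=P[m]
    if len(q)>20: print(zt,len(q),np.median(q[:,2]).round(1),cv2.minEnclosingCircle(q[:,:2].astype(np.float32)),((q.min(0)+q.max(0))/2).round(1))
E
python3 rel3.py
```

```text
[587.3 255.6 133.7]
72 664 71.9 ((586.3316650390625, 260.43585205078125), 14.814214706420898) [586.6 260.6  71. ]
92 878 91.9 ((527.6399536132812, 250.90635681152344), 14.891263961791992) [527.7 250.9  91.4]
82 986 81.8 ((468.52386474609375, 241.67532348632812), 14.910197257995605) [468.6 241.8  81.2]
```

View pics/w10.png

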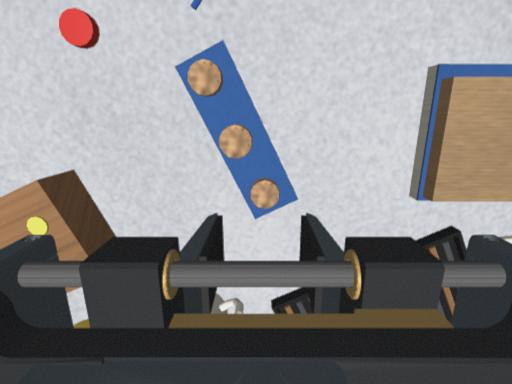

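Post20's head is at (265,193) at z = 72. I'm aligning and going down partway before a recheck.

Call:
drive_tool(
  plan=[
    [[0.058,0.07,0.5],0],
    [[0,0,0.8],0],
    [[0,0,0.6],0],
    [[0,0,0],0],
    [[0,0,0],0],
  ],
)

```text
t: 19.2
tool_pos: [586.5, 259.6, 58.3]
orientation: [0.001, 0.148, 0.989, 0.001]
wrist_force: [1.0, 0.5, 0.8]
grip_width: 0.551
grasp_force: 0.0
```

```bash
cat >> rel3.py <<'E'
s=bot.sense(); Rt=R.from_quat(s['orientation'][[1,2,3,0]]); b=Rt.inv().apply(P.reshape(-1,3)-s['tool_pos']); 
for z in(90,105,120):
  for sg in(1,-1):
    k=(abs(P[...,2].ravel()-z)<6)&(sg*b[:,1]>8)&(sg*b[:,1]<60)&(abs(b[:,0])<20); g=b[k]
    if len(g)>5: print(z,sg,len(g),g[:,0].min().round(1),g[:,0].max().round(1),'y',g[:,1].min().round(1),g[:,1].max().round(1))
E
python3 rel3.py
```

```text
[586.6 259.7  58.5]
72 1157 71.9 ((586.677001953125, 260.30218505859375), 14.887290954589844) [586.6 260.5  71. ]
92 1722 92.0 ((527.666259765625, 250.925048828125), 14.896739959716797) [527.7 251.1  91. ]
82 2017 81.9 ((468.7760314941406, 241.54298400878906), 14.836627006530762) [468.7 241.6  81.4]
105 1 212 -13.3 18.0 y 26.4 35.1
105 -1 216 -13.5 17.9 y -32.6 -23.6
120 1 264 -6.7 18.2 y 26.3 36.6
120 -1 255 -6.8 18.1 y -33.8 -23.5
```

Call:
drive_tool(
  plan=[
    [[0,-0.017,0.5],0],
    [[0,0,0.5],0],
    [[0,0,0.31],0],
    [[0,0,0],0],
  ],
)

```text
t: 19.75
tool_pos: [585.0, 258.5, 4.1]
orientation: [-0.0, 0.148, 0.989, -0.0]
wrist_force: [-0.4, -0.0, -0.2]
grip_width: 0.548
grasp_force: 0.0
```

Call:
drive_tool(
  plan=[
    [[0,0,0],0],
    [[0,0,0],0],
    [[0,0,0],0],
    [[0,0,0],0],
  ],
  gripper=-1,
  newtons=20,
)

```text
t: 20.25
tool_pos: [585.7, 258.8, 4.9]
orientation: [0.001, 0.148, 0.989, 0.0]
wrist_force: [0.6, -0.3, 3.9]
grip_width: 0.32
grasp_force: 20.0
```

Gripped at 29 mm wide. Lifting and carrying to the plinth.

Call:
drive_tool(
  plan=[
    [[0,0,-0.4],0],
    [[0,0,-0.9],0],
    [[0,0,-1],0],
    [[0,0,-0.4],0],
    [[-0.4,-1,0],0],
  ],
)

```text
t: 20.88
tool_pos: [589.3, 217.6, 113.7]
orientation: [0.001, 0.147, 0.989, 0.001]
wrist_force: [-0.2, -0.4, -0.3]
grip_width: 0.321
grasp_force: 20.0
```

Call:
drive_tool(
  plan=[
    [[-0.45,-1,0],0],
    [[-0.45,-1,0],0],
    [[-0.45,-1,0],0],
    [[-0.45,-1,0],0],
    [[-0.45,-1,0],0],
  ],
)

```text
t: 21.5
tool_pos: [615.3, -3.4, 111.5]
orientation: [-0.001, 0.148, 0.989, -0.0]
wrist_force: [0.7, 0.5, -0.6]
grip_width: 0.324
grasp_force: 20.0
```

Call:
drive_tool(
  plan=[
    [[0,-0.27,0.3],0],
    [[0,0,0.3],0],
    [[0,0,0],0],
    [[0,0,0],0],
  ],
)

```text
t: 22.0
tool_pos: [612.9, -11.0, 88.1]
orientation: [-0.0, 0.148, 0.989, 0.0]
wrist_force: [0.2, 0.0, 0.3]
grip_width: 0.322
grasp_force: 20.0
```

```bash
cat > rel4.py <<'E'
from h import *
C,p,hsv,P=wristshot('w11'); H,S,V=[hsv[...,i] for i in range(3)]; s=bot.sense(); t=s['tool_pos']; print(t.round(1),s['grasp_force'],s['grip_width'])
Rt=R.from_quat(s['orientation'][[1,2,3,0]]); q=P.reshape(-1,3); b=Rt.inv().apply(q-t)
print('ring px expected',np.round(proj(C,[615,-10.4,60]),1))
for z in range(63,140,5):
    k=(np.abs(q[:,2]-z)<2.5)&(np.abs(b[:,1]-1.5)<18)&(b[:,0]>-15)&(b[:,0]<22)
    if k.sum()>5:
        g=b[k]; a=np.array([np.percentile(g[:,0],95)-6.1,(g[:,1].min()+g[:,1].max())/2,0]); print(z,k.sum(),np.ptp(g[:,1]).round(1),a.round(1),'axis',(Rt.apply(a)+t)[:2].round(1))
try:
    u0,v0=map(int,proj(C,[615,-10.4,60])); k=((S<75)&(V>95)&(abs(P[...,2]-60)<8)).astype(np.uint8); w=np.zeros_like(k); w[v0-25:v0+25,u0-25:u0+25]=1
    el=cv2.fitEllipse(cv2.convexHull(cv2.findNonZero(k*w))); print('ring',el,ray(C,*el[0],60).round(1))
except Exception as e: print(e)
E
python3 rel4.py
```

```text
[613.1 -11.2  88.4] 19.999975562095642 0.32189022104815884
ring px expected [261.  207.9]
63 325 35.7 [14.4  1.4  0. ] axis [599.7  -5.6]
103 17 11.0 [-0.7  1.6  0. ] axis [614.3  -9.8]
108 35 11.6 [-0.6  2.   0. ] axis [614.2  -9.5]
113 43 10.7 [-0.6  1.6  0. ] axis [614.2  -9.8]
118 35 9.0 [-0.5  1.6  0. ] axis [614.1  -9.8]
128 24 35.7 [11.1  1.3  0. ] axis [602.9  -6.7]
133 71 35.8 [10.3  1.5  0. ] axis [603.7  -6.7]
138 62 35.8 [11.   1.5  0. ] axis [603.   -6.5]
ring ((264.6712951660156, 211.20765686035156), (29.631206512451172, 40.854225158691406), 128.64794921875) [618.9  -8.2  60. ]
```

View pics/w11.png

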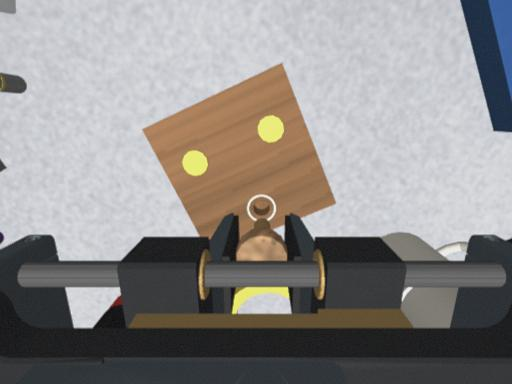

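The ring is at (261,208), as predicted, and the stem is about 1 mm off. I'm trimming that and going down to just above the mouth.

Call:
drive_tool(
  plan=[
    [[-0.022,-0.01,0.3],0],
    [[0,0,0.4],0],
    [[0,0,0.15],0],
    [[0,0,0],0],
    [[0,0,0],0],
  ],
)

```text
t: 22.68
tool_pos: [613.9, -13.0, 54.4]
orientation: [0.0, 0.148, 0.989, 0.0]
wrist_force: [0.7, -0.5, -1.0]
grip_width: 0.322
grasp_force: 20.0
```

```bash
python3 rel4.py
```

```text
[614.  -13.   54.5] 19.99995231628418 0.32170169614035166
ring px expected [263.1 219.6]
63 354 35.9 [14.   1.6  0. ] axis [601.1  -7.4]
68 6 8.1 [-1.2  0.1  0. ] axis [615.2 -13.3]
73 39 11.0 [-0.9  1.6  0. ] axis [615.3 -11.8]
78 40 11.5 [-0.8  1.9  0. ] axis [615.3 -11.4]
83 37 9.1 [-0.9  1.5  0. ] axis [615.3 -11.8]
88 8 6.1 [-0.7  1.5  0. ] axis [615.1 -11.8]
93 16 33.8 [10.   2.1  0. ] axis [605.  -8.]
98 64 35.9 [10.3  1.5  0. ] axis [604.6  -8.5]
103 54 35.9 [10.4  1.5  0. ] axis [604.5  -8.5]
108 121 35.9 [10.4  1.5  0. ] axis [604.5  -8.5]
113 235 35.9 [10.1  1.5  0. ] axis [604.8  -8.6]
118 363 35.9 [10.1  1.5  0. ] axis [604.8  -8.6]
123 1015 35.9 [8.2 1.5 0. ] axis [606.6  -9.2]
128 100 36.0 [10.3  1.5  0. ] axis [604.6  -8.6]
133 121 36.0 [10.3  1.5  0. ] axis [604.6  -8.5]
138 125 36.0 [10.4  1.5  0. ] axis [604.5  -8.5]
ring ((263.01361083984375, 219.47535705566406), (31.8398380279541, 34.250892639160156), 85.46971130371094) [614.9 -10.4  60. ]
```

Call:
drive_tool(
  plan=[
    [[0.015,0.028,0],0],
    [[0,0,0.15],0],
    [[0,0,0.15],0],
    [[0,0,0],0],
  ],
)

```text
t: 23.22
tool_pos: [612.7, -11.7, 41.3]
orientation: [-0.001, 0.148, 0.989, -0.0]
wrist_force: [0.1, -0.9, 0.6]
grip_width: 0.318
grasp_force: 20.0
```

Call:
drive_tool(
  plan=[
    [[0,0,0.1],0],
    [[0,0,0.1],0],
    [[0,0,0.1],0],
    [[0,0,0],0],
  ],
)

```text
t: 23.72
tool_pos: [613.0, -11.7, 29.7]
orientation: [-0.0, 0.148, 0.989, -0.0]
wrist_force: [0.7, 1.1, -0.7]
grip_width: 0.32
grasp_force: 20.0
```

Going in freely, with the foot at about z = 43. Down to the floor now.

Call:
drive_tool(
  plan=[
    [[0,0,0.06],0],
    [[0,0,0.04],0],
    [[0,0,0],0],
  ],
)

```text
t: 24.1
tool_pos: [613.8, -11.7, 26.9]
orientation: [0.001, 0.148, 0.989, 0.0]
wrist_force: [-2.1, -0.7, 3.9]
grip_width: 0.323
grasp_force: 20.0
```

Call:
drive_tool(
  plan=[
    [[0,0,0],0],
    [[0,0,0],0],
    [[0,0,0],0],
    [[0,0,0],0],
    [[0,0,0],0],
  ],
  gripper=0.1,
)

```text
t: 24.72
tool_pos: [613.3, -11.7, 26.1]
orientation: [-0.0, 0.148, 0.989, 0.0]
wrist_force: [-0.3, 0.6, 0.5]
grip_width: 0.55
grasp_force: 0.0
```

Call:
drive_tool(
  plan=[
    [[0,0,-0.4],0],
    [[0,0,-1],0],
    [[0,0,-1],0],
    [[0,0,-1],0],
    [[0,0,0],0],
  ],
)

```text
t: 25.35
tool_pos: [616.0, -11.8, 167.3]
orientation: [0.005, 0.148, 0.989, 0.001]
wrist_force: [0.9, 0.3, -0.7]
grip_width: 0.55
grasp_force: 0.0
```

```bash
python3 - <<'E'
from h import *
C,p,hsv,P=wristshot('w12')
m=(P[...,2]>75)&(P[...,2]<115)&(np.hypot(P[...,0]-615,P[...,1]+10.4)<24); q=P[m]; zt=np.median(q[:,2]); print('head top',zt,np.percentile(q[:,2],[10,90]),cv2.minEnclosingCircle(q[abs(q[:,2]-zt)<3][:,:2].astype(np.float32)))
t,d=bot.grab_frame('top'); C=cam('top'); f,cx,cy,o,M=C; vv,uu=np.mgrid[0:384,0:512]; T=np.stack([(uu-cx)/f*d,(vv-cy)/f*d,d],-1)@M.T+o
for g,z in(((527,245.6),92),((469,236),82),((480.5,-309),125)):
    k=(abs(T[...,2]-z)<4)&(np.hypot(T[...,0]-g[0],T[...,1]-g[1])<25); print(z,k.sum(),((T[k].min(0)+T[k].max(0))/2).round(1))
print(bot.sense()['tool_pos'],bot.sense()['grasp_force'],bot.sense()['t'])
E
```

```text
head top 93.77960639333443 [92.16465775 94.74240622] ((614.28466796875, -10.294772148132324), 14.799895286560059)
92 120 [527.  246.1  91.8]
82 116 [468.9 236.9  81.9]
125 78 [ 480.  -309.5  125. ]
[613.27168046 -11.68902002 162.91998383] 0.0 25.45
```

The post's head top is at z = 94 (40 + 54), so it's fully home and centred within 1 mm. The rod and the other two posts are where they started, so I'm handing in.

```bash
python3 -c "
from bench import bot
print(bot.job_done())"
```

```text
the job is handed in; nothing more can be done
None
```

The job is handed in, though the hand-in returned no verdict: the hole measured 20 mm deep, the rod is back fully home in its stand, and post20 stands fully home in the hole, with the other two posts still in the rack.

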